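# Tighten the sight-glass ring of a bench pasteuriser with its pin spanner

### The arm

A 7-joint arm with a two-finger parallel gripper is mounted at the origin on the work surface. World frame = base frame: x ahead of the robot, y to its left, z up, the work surface at z = 0. Lengths are in mm, angles in rad, forces in N, time in s.
With the tool pointing down it reaches from about 425 to 825 mm from the base axis. Payload 3.6 kg.
Tool frame: the origin (TCP) lies where the fingers leave the gripper's body, on its centre line; the fingertips stand 84 mm ahead of it and the grasp point (between the pads) lies 65 mm ahead of it; z points along the fingers, y is the line along which they close (so a half turn about z gives the same grasp; the last joint's range is limited). The gripper opens to 93 mm and grips with 3 to 60 N. Pads are 15 mm wide; open, the fingers measure 128 mm over their backs; the gripper's body (75 mm by 188 mm) begins 65 mm behind the grasp point.
Start: joints at [1.315, 0.615, -0.013, 1.423, 0.008, 1.103, -0.04], TCP at [148.071, -632.885, 302.74] pointing down, gripper open.
Joint ranges: [-3.12, 3.12], [-0.3, 2.06], [-1.34, 1.32], [0.26, 2.42], [-1.36, 4.5], [0.01, 1.98], [-2.84, 2.84]. Speed limits (rad/s): [2.79, 2.79, 3.14, 3.14, 3.14, 3.14, 3.14].

### API

Orientations are given as [roll, pitch, yaw] about the fixed x, y, z axes, in that order (R = Rz(yaw) Ry(pitch) Rx(roll)).
In Python, from plant import * gives the robot as it stands.
- The arm moves only by the tool arm_command, never from a script. Its arguments are lists of equal length, an entry for each row: "slide": the shift along the tool's x, y, z as a fraction of full scale, a list of three; "delta_rot": the turn, a rotation vector about the tool's x, y, z as a fraction of full scale, a list of three. In form: {"slide": [[x, y, z], ...], "delta_rot": [[ax, ay, az], ...]}. A call has 1 to 8 rows; each row is the pose to reach, as a shift and turn from the pose commanded when the call began, along the tool's axes at that moment; what a row does not reach only later rows make up. Full scale, the value 1, is 0.3 m for a shift and 0.5 rad for a turn. A row lasts 1/10 s, in which the tool goes at most 50 mm and 8.59 degrees, less where a joint would pass 70% of its speed; a pose out of reach is approached as far as the arm can. A call with a number of a shift or a turn outside -1 to 1 is refused whole. A call with a gripper value outside its range is refused whole. "jaw" is the gripper's target within -1 to 1 (fully open at 1, half-way at 0, shut at -1), set as the call begins (left out, the last holds). The fingers move at their own pace and stop on an object; "force" is the grip in N (left out, the last holds). Time passes only in rows, so rows that repeat a pose let the fingers close. It gives the time, the measured TCP pose, the force, the opening and the grip force at its end, in the units of the state.
- state(): the state, without advancing time (a new reading comes with each control period).
- capture(name): name is "scene" or "top"; returns the picture (400x640x3 uint8, red, green, blue); there is no depth.
- camera_model(name): a dict with "intrinsics" (3x3 intrinsics, pixels), "R" (3x3) and "t" (3): a world point X has camera coordinates R X + t. Camera axes: x right, y down, z forward; pixel columns grow to the right and rows downward; lengths in mm; the calibration is good to about 2 mm. A picture is of the moment at which its call begins. camera_model takes no time and is no camera call.
- finish_job(): hands the job in; it is judged then, once.
Trained networks look in the newest picture that a camera, given by its name, has taken for a name from the list of things; names that differ only in an ending like _2 or _b are one class to them, and where a whole thing is asked for, a point or a joint stands for the part that bears it (a point fixed in the world has none). Each returns a list of dicts, best first, with "score" (0 to 1); they miss things now and then, are a little off and sometimes report something else, mostly with a low value. They report only what shows in the picture. A call takes as long as a camera call.
- find_in(query, camera): "rect" ([left, top, right, bottom] in pixels, round what is visible of it).
- silhouettes(query, camera): "mask" (400x640 bool, what is visible of it) and "rect" ([left, top, right, bottom] in pixels, round what is visible of it).
The state is a dict: "clock": time; "joint_pos": joint angles; "dq": joint speeds; "joint_torque": joint torques, N m; "tool_pos": TCP position; "ee_rot": TCP orientation; "contact_force": force on the tool from outside, world axes, zero at the start; "ft_torque": the same for the moment, N m; "grip_width": opening from 0.0 (shut) to 1.0 (fully open); "gripper_force": force on a finger pad.
Only numpy, scipy, OpenCV 4.12 (cv2) and the standard library are available. Lean on these libraries where they do the work, as an engineer would, in place of code of your own. Each camera call takes 0.05 s, during which the arm holds its last target. There are 200 camera calls.

### The job

The ring around the sight glass on the pasteuriser's sloping front panel is loose: take the pin spanner that fits it from its stand, put both pins into the ring's two holes and, turning it with the spanner only, turn the ring clockwise until it comes up against its stop. Set the spanner back down on its own stand as you found it, then push the lever on the control box all the way over to start the pump. Do not drop the spanner, and leave the jars and the other spanner where they are.

Things in the scene. Friction and masses are not known exactly. Their poses are not given: they have to be found in the camera images.
- wide_grip (a point): the spanner that fits: centre of its black grip, 38 (x) x 20 (y) x 46 (z) mm, standing on the middle of a steel bar 86 x 20 x 10 mm (underside 33 mm below this point). Two pins, 7 mm thick, 8 mm long, tapered, point down (-z) from the bar at x = +-34 mm. z up the grip. About 0.2 kg. Upright astride a white stand, pins hanging clear past its block's ends. Half a turn about z changes nothing.
- wide_tip (a point): the same spanner: the point midway between its two pin tips, 41 mm below the grip's centre on the same axes.
- wide_seat (a point): fixed white stand of that spanner, block 50 (x) x 30 (y) mm, top 40 mm above the bench: the point 8 mm below the middle of the top, where the midpoint of the pin tips lies when the spanner is home, its bar resting on the block and along x. z up. 5 mm of play between pin and block at each end. Foot 100 x 50 x 8 mm.
- narrow_grip (a point): a bystander: centre of the like grip of the other spanner, too narrow for the ring (pins 42 mm apart, bar 60 mm long), on a stand whose block is only 26 mm long. Of the two stands one is nearer the robot, one farther, either way round.
- ring_face (a point): steel ring, 88 mm across, 48 mm opening, 10 mm thick, on a dark flange in the white pasteuriser's panel, which slopes 32 deg from level, facing the robot and up: centre of the ring's outer face. z: the ring's axis, outward. x: through its two holes, 11 mm wide and 10 mm deep, at x = +-34 mm. The frame turns with the ring, and half a turn of the spanner makes no difference.
- ring (a joint): ring angle, rad: 0 fully loose, growing clockwise as seen looking at its face (about -z of ring_face), 1.1 at its stop, where a small tab on its rim meets a block on the flange. Starts at 0 to 0.35, is stiff (0.3 N m), stays where left.
- pump (a joint): angle of the pump lever, rad: near 0 it leans towards the robot (off), at 1.0 it leans away (running, end of its swing). Starts at 0 to 0.2; needs about 1 N at its ball and stays where it is left.
- pump_tip (a point): centre of the black ball, 26 mm across, on the pump lever of the white control box (130 x 100 x 60 mm). Lever 80 mm from pivot to ball, pivot 82 mm above the bench, rod 10 mm thick. The frame turns with the lever: y is its level hinge axis; at joint 0.5 the lever stands upright, z is up and x points level in the direction it is pushed.
- jar1: closed glass jar with cream-coloured contents and a flat white cap, 56 mm across, 85 mm tall, standing loose; origin at the centre of its underside. A bystander.
- jar2: closed glass jar with cream-coloured contents and a flat white cap, 56 mm across, 85 mm tall, standing loose; origin at the centre of its underside. A bystander.
- jar3: closed glass jar with cream-coloured contents and a flat white cap, 56 mm across, 85 mm tall, standing loose; origin at the centre of its underside. A bystander.
- jar4: closed glass jar with cream-coloured contents and a flat white cap, 56 mm across, 85 mm tall, standing loose; origin at the centre of its underside. A bystander.
- jar6: closed glass jar with cream-coloured contents and a flat white cap, 56 mm across, 85 mm tall, standing loose; origin at the centre of its underside. A bystander.
- jar5: larger, nearly empty glass jar with a white cap, 80 mm across, 150 mm tall, standing loose; origin at the centre of its underside. A bystander.

How it is judged (in metres and radians):
On the way, in this order (a step that is already met when the one before it is completed fails the run):
1. both pins of the spanner stand at least 4 mm deep in the ring's holes, the ring still loose (z of wide_tip in the frame of ring_face between -0.012 and -0.004 m and distance between wide_tip and ring_face below 0.011 m and angle between the x axis of wide_tip and the x axis of ring_face, either way round below 0.15 rad and value of joint ring below 0.5 rad), for 0.1 s.
2. the ring is turned to within 0.07 rad of its stop, the pins still in its holes (z of wide_tip in the frame of ring_face between -0.012 and -0.003 m and distance between wide_tip and ring_face below 0.012 m and angle between the x axis of wide_tip and the x axis of ring_face, either way round below 0.18 rad and value of joint ring above 1.03 rad), for 0.1 s.
3. the spanner is back on its stand and let go (distance between wide_tip and wide_seat below 0.01 m and angle between wide_grip's own z axis and vertical below 0.09 rad and angle between the x axis of wide_tip and the x axis of wide_seat, either way round below 0.25 rad and contact force between the fingers and anything else below 0.1 N), for 0.2 s.
4. the pump lever is pushed over (value of joint pump above 0.85 rad), for 0.1 s.
At the end, for the whole second after the job is handed in: The ring is within 0.07 rad of its stop (joint above 1.03), the spanner stands upright on its stand (pin-tip midpoint within 10 mm of wide_seat, tilt under 0.09 rad, bar within 0.25 rad of the block's direction), the pump lever is over (joint above 0.85) (value of joint ring above 1.03 rad and distance between wide_tip and wide_seat below 0.01 m and angle between wide_grip's own z axis and vertical below 0.09 rad and angle between the x axis of wide_tip and the x axis of wide_seat, either way round below 0.25 rad and value of joint pump above 0.85 rad); the robot touches nothing.
It fails at once if the ring is turned without the spanner's pins in it (velocity of joint ring above 0.15 rad/s and not (z of wide_tip in the frame of ring_face between -0.012 and 0.001 m and distance between wide_tip and ring_face below 0.014 m and angle between the x axis of wide_tip and the x axis of ring_face, either way round below 0.25 rad)).
It fails at once if the spanner is dropped on the bench (its grip's centre below 55 mm) (height (world z) of wide_grip below 0.055 m).
It fails at once if a jar is moved more than 30 mm or tipped (distance of any of jar1, jar2, jar3, jar4, jar5, jar6 from where it was at the start of the episode above 0.03 m or angle between any of jar1, jar2, jar3, jar4, jar5, jar6's own z axis and vertical above 0.4 rad).
It fails at once if the other spanner is moved more than 20 mm (distance of narrow_grip from where it was at the start of the episode above 0.02 m).
It also fails if it takes over 67 s, if anything falls off the work surface, if the arm or the gripper's body presses on something with over 40 N, if the wrist force passes 120 N, or if a joint passes its speed limit or range.

## Working session

There is one attempt and no reset: what is moved stays moved. The work goes in short steps, Python scripts to look and compute and a tool call to move; the robot and the scene stay as the last step left them, time stands still between calls to the robot, and variables do not carry over. Pictures are saved under pics/ and viewed, at most 10 in all, crops included, and the job is handed in when it is done.

Besides the shell and the picture viewer there is one more tool, called after ">>>" in YAML: its name, and indented under it one key for each argument. arm_command: Moves the arm, as the interface text tells. Its arguments: {"type":"object","properties":{"slide":{"type":"array","items":{"type":"array","items":{"type":"number","minimum":-1,"maximum":1}}},"delta_rot":{"type":"array","items":{"type":"array","items":{"type":"number","minimum":-1,"maximum":1}}},"jaw":{"type":"number"},"force":{"type":"number"}},"required":["slide","delta_rot"]}

```bash
mkdir -p pics; ls
python3 - <<'E'
from plant import *
import cv2
s=state();print(s)
for n in("scene","top"):
    im=capture(n);cv2.imwrite(f"pics/{n}0.png",im[:,:,::-1]);m=camera_model(n);print(n,m)
    for q in("wide_grip","narrow_grip","ring_face","pump_tip","wide_seat"):
        try:print(q,[(d["score"],d["rect"]) for d in find_in(q,n)][:3])
        except Exception as e:print(q,e)
E
```

```text
pics
{'clock': 0.0, 'joint_pos': array([ 1.31448723,  0.61589246, -0.01262227,  1.42487682,  0.00811363,
        1.10340227, -0.04038175]), 'dq': array([-2.54547526e-04, -2.11578843e-03, -1.43441476e-04,  9.10586507e-04,
       -9.71775922e-04,  3.11247302e-03, -5.70500790e-05]), 'joint_torque': array([-4.19622438e-04, -4.58948636e+01,  2.09212890e-01, -1.65745085e+01,
       -6.09508459e-02,  2.05288577e-02,  2.22978515e-04]), 'tool_pos': array([ 147.94589275, -632.35050233,  301.60557799]), 'ee_rot': array([-3.13906456e+00,  4.46323433e-05,  2.29904737e-01]), 'contact_force': array([0.59534953, 0.25300434, 0.19630325]), 'ft_torque': array([-0.03863158, -0.0164568 ,  0.01133794]), 'gripper_force': 0.0, 'grip_width': 1.0021334442316854}
scene {'intrinsics': array([[416.54469062,   0.        , 320.60979472],
       [  0.        , 416.54469062, 199.91989853],
       [  0.        ,   0.        ,   1.        ]]), 'R': array([[-0.77946506,  0.62635586,  0.01060929],
       [ 0.53752055,  0.67742024, -0.50216878],
       [-0.3217233 , -0.38572031, -0.86470455]]), 't': array([ 478.64575934,
[... 250 characters left out ...]
49.1, 169.8, 278.0, 184.7]), (0.73, [289.1, 126.9, 306.6, 142.2])]
top {'intrinsics': array([[372.41004094,   0.        , 320.38050839],
       [  0.        , 372.41004094, 203.69423044],
       [  0.        ,   0.        ,   1.        ]]), 'R': array([[-0.02669494, -0.99963817,  0.00330273],
       [-0.99127565,  0.02604473, -0.12920627],
       [ 0.1290735 , -0.00672307, -0.99161224]]), 't': array([ -52.02974733,  594.73117617, 1317.46558031])}
wide_grip [(0.46, [381.1, 184.9, 393.7, 210.1])]
narrow_grip []
ring_face [(0.59, [275.8, 184.4, 300.2, 207.5]), (0.39, [176.9, 167.1, 198.5, 183.8])]
pump_tip [(0.73, [394.0, 235.8, 405.0, 248.8]), (0.38, [192.5, 234.5, 204.9, 250.0])]
wide_seat []
```

Run:
```python
import cv2
a=cv2.imread("pics/scene0.png");b=cv2.imread("pics/top0.png")
cv2.imwrite("pics/scene0b.png",cv2.resize(a[80:290,180:460],(800,600),interpolation=cv2.INTER_CUBIC))
cv2.imwrite("pics/top0b.png",cv2.resize(b[100:325,150:450],(800,600),interpolation=cv2.INTER_CUBIC))
```

```text
(no output)
```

View pics/scene0b.png

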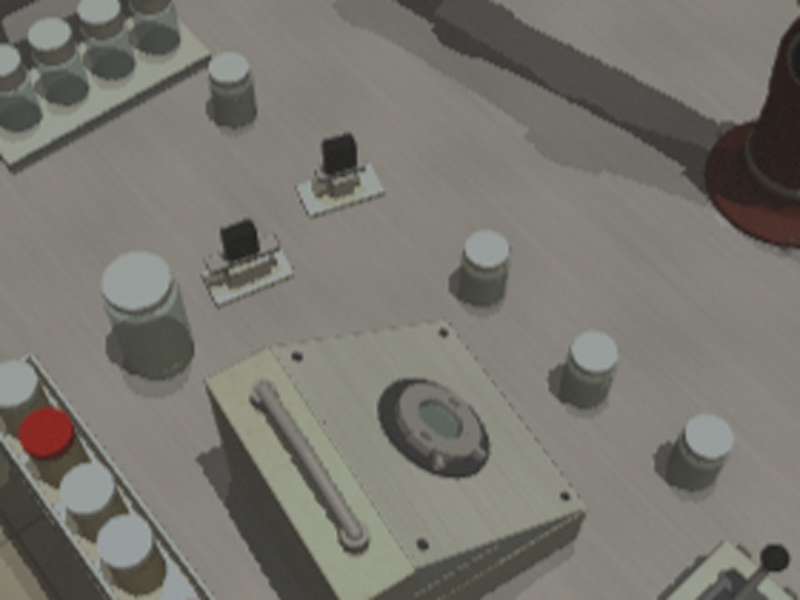

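View pics/top0b.png

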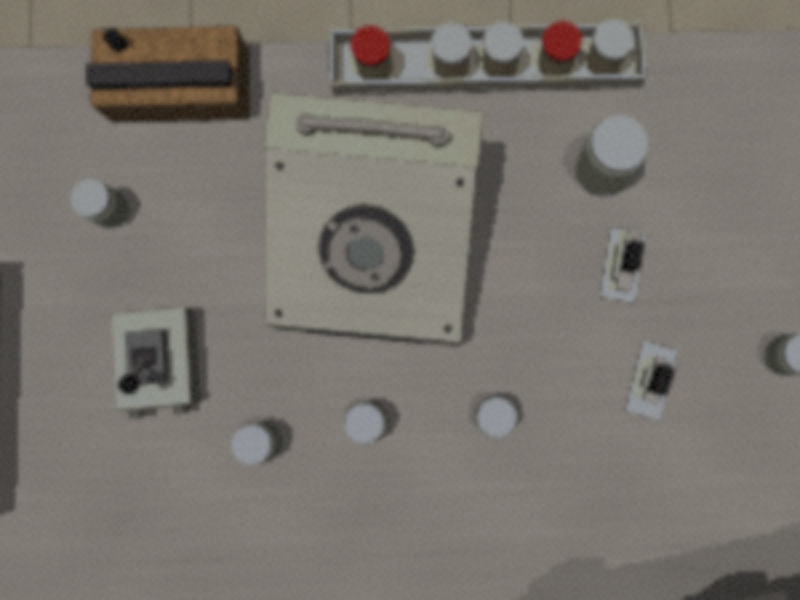

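Run:
```python
from plant import *
import cv2,numpy as np
for n in("scene","top"):
    im=np.mean([capture(n).astype(float) for _ in range(6)],0);np.save(f"pics/{n}_avg.npy",im)
a=np.load("pics/scene_avg.npy");b=np.load("pics/top_avg.npy")
def crop(im,x,y,w):  # 4:3
    h=w*3//4
    c=im[y:y+h,x:x+w]; c=np.clip((c-c.min())*255/(c.max()-c.min()),0,255).astype(np.uint8)
    return cv2.resize(c,(400,300),interpolation=cv2.INTER_CUBIC)[:,:,::-1]
g=np.vstack([np.hstack([crop(a,308,206,48),crop(b,264,174,48)]),np.hstack([crop(a,244,150,48),crop(b,364,178,48)])])
cv2.imwrite("pics/t1.png",g)
```

```text
(no output)
```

View pics/t1.png

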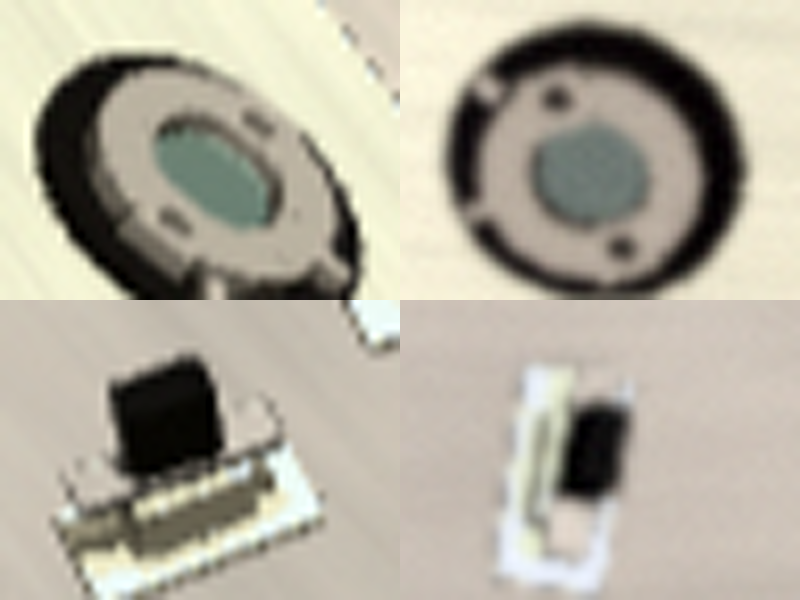

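```bash
cat > h.py <<'E'
import numpy as np,cv2
from scipy.optimize import least_squares,minimize
from scipy.spatial.transform import Rotation as Ro
from plant import camera_model
C={n:camera_model(n) for n in("scene","top")}
def proj(n,X):
    m=C[n];p=(np.atleast_2d(X)@m["R"].T+m["t"])@m["intrinsics"].T
    return p[:,:2]/p[:,2:]
def tri(ps,pt):
    f=lambda X:np.r_[proj("scene",X)[0]-ps,proj("top",X)[0]-pt]
    r=least_squares(f,[600,0,100]);return r.x,np.abs(r.fun).max()
def t(u,v,x0,y0,k): return np.array([(u+.5)/k-.5+x0,(v+.5)/k-.5+y0])
k1=400/48
S=lambda u,v:t(u,v,180,80,800/280)
T=lambda u,v:t(u,v,150,100,800/300)
def boxfit(dark,c0,yaw0,size,free_z=False):
    """fit upright box silhouettes to soft darkness maps; returns [x,y,(z),yaw]"""
    h=np.array(size)/2;co=np.array([[i,j,k] for i in(-1,1) for j in(-1,1) for k in(-1,1)])*h
    def cost(p):
        c=0
        for n,d in dark.items():
            X=co@Ro.from_euler("z",p[3]).as_matrix().T+p[:3]
            q=proj(n,X);o=np.floor(q.min(0))-6;sz=np.ceil(q.max(0)-o).astype(int)+6
            m=np.zeros((sz[1]*8,sz[0]*8),np.uint8)
            hu=cv2.convexHull(((q-o+.5)*8-.5).astype(np.float32))
            cv2.fillConvexPoly(m,np.round(hu*16).astype(np.int32),255,shift=4)
            m=cv2.GaussianBlur(cv2.resize(m,tuple(map(int,sz)),interpolation=cv2.INTER_AREA)/255.,(0,0),.6)
            a,b=o.astype(int);c+=((m-d[b:b+sz[1],a:a+sz[0]])**2).sum()
        return c
    z=c0[2]
    f=(lambda v:cost(np.r_[v[0],v[1],z,v[2]/50])) if not free_z else (lambda v:cost(np.r_[v[0],v[1],v[3],v[2]/50]))
    v0=[c0[0],c0[1],yaw0*50]+([z] if free_z else [])
    sim=np.array([v0]+[np.array(v0)+5*e for e in np.eye(len(v0))])
    r=minimize(f,v0,method="Nelder-Mead",options=dict(initial_simplex=sim,xatol=.05,fatol=1e-4,maxiter=400))
    return np.r_[r.x[:2],r.x[2]/50,r.x[3:]],r.fun
E
python3 - <<'E'
from h import *
np.set_printoptions(precision=2,suppress=True)
A,ea=tri(t(176,220,308,206,k1),t(157,98,264,174,k1));B,eb=tri(t(258,122,308,206,k1),t(222,247,264,174,k1))
print("holes",A,ea,B,eb,np.linalg.norm(A-B),(A+B)/2)
sc=[(422,544),(297,356),(443,332),(566,496)];tp=[(280,166),(460,182),(447,328),(278,313)]
P=[]
for a,b in zip(sc,tp):
    X,e=tri(S(*a),T(*b));P.append(X);print("screw",X,e)
P=np.array(P);_,_,V=np.linalg.svd(P-P.mean(0));n=V[2]*np.sign(V[2,2]);print("normal",n,np.degrees(np.arccos(n[2])),"yaw",np.degrees(np.arctan2(-n[1],-n[0])), "edge yaw",np.degrees(np.arctan2(*(P[1]-P[0])[[0,1]])),np.degrees(np.arctan2(*(P[2]-P[3])[[0,1]])))
ball,e=tri(S(774,558),T(128,383));print("ball",ball,e)
g,e=tri(t(165,415-300,244,150,k1),t(597-400,450-300,364,178,k1));print("grip approx",g,e)
im={n:np.load(f"pics/{n}_avg.npy").mean(2) for n in C}
d={}
for n,q in(("scene",g),("top",g)):
    u,v=np.round(proj(n,g)[0]).astype(int);w=im[n][v-14:v+15,u-14:u+15];lo=np.percentile(w,3);hi=np.percentile(w,50);print(n,lo,hi)
    d[n]=np.clip((hi-im[n])/(hi-lo),0,1)
for fz in(0,1):print(boxfit(d,[g[0],g[1],73],0.0,(38,20,46),fz))
for n in C:print(boxfit({n:d[n]},[g[0],g[1],73],0.0,(38,20,46)))
for nm,a,b in(("jar5",(137,282),(617,145)),("jarA",(484,250),(497,416)),("jarB",(593,354),(364,422)),("jarC",(706,438),(252,443)),("ngrip",(340,155),(660,378))):print(nm,tri(S(*a),T(*b)))
E
```

```text
holes [636.36  56.89 186.06] 0.4682011282033045 [581.32  34.62 154.16] 0.4073241672695076 67.40083850183287 [608.84  45.75 170.11]
screw [711.78 143.29 206.47] 0.40440883203342537
screw [686.14 -74.6  208.32] 0.3295794322731922
screw [518.27 -54.16 103.92] 0.2850749607991361
screw [543.2  164.38 102.85] 0.41237283164065275
normal [-0.52  0.07  0.85] 31.534636368057065 yaw -7.227376896291193 edge yaw -173.2909198960572 -173.49173791909277
ball [456.67 339.56 155.83] 0.40786853546740076
grip approx [ 610.11 -304.51   76.5 ] 0.3456331060946809
scene 37.833333333333336 125.11111111111113
top 28.17777777777778 122.22222222222223
(array([ 610.09, -302.49,   -0.29]), np.float64(36.299655308933595))
(array([ 610.68, -302.08,   -0.24,   73.66]), np.float64(37.59750193556195))
(array([ 610.13, -301.39,   -0.29]), np.float64(30.10256937271642))
(array([ 610.46, -303.9 ,   -0.26]), np.float64(4.416212588740123))
jar5 (array([ 745.28, -279.31,  145.68]), np.float64(0.24391393001684492))
jarA (array([ 404.43, -116.6 ,   82.92]), np.float64(0.0865374650389299))
jarB (array([400.67,  56.9 ,  81.2 ]), np.float64(0.3529360529263954))
jarC (array([377.71, 202.12,  80.87]), np.float64(0.33370795976316003))
ngrip (array([ 446.89, -331.  ,   76.26]), np.float64(0.5093273529733437))
```

```bash
cat >> h.py <<'E'
def bp(n,uv,z):
    m=C[n];d=m["R"].T@np.linalg.inv(m["intrinsics"])@np.r_[uv,1];c=-m["R"].T@m["t"]
    return c+d*(z-c[2])/d[2]
E
python3 - <<'E'
from h import *
np.set_printoptions(precision=2,suppress=True)
F=[bp("top",t(u-400,v-300,364,178,k1),8) for u,v in((525,365),(632,377),(605,590),(498,578))]
F=np.array(F);print(F,F.mean(0),np.degrees(np.arctan2(*(F[0]-F[3])[[1,0]])),np.degrees(np.arctan2(*(F[1]-F[2])[[1,0]])),np.linalg.norm(F[0]-F[3]),np.linalg.norm(F[0]-F[1]))
# foot by white mask: min-area-rect in both views, foot rectangle rectified to z=8
a=np.load("pics/top_avg.npy")
# visualise rectified orthographic views at different heights
def ortho(n,z,c,w,h,s):
    im=np.load(f"pics/{n}_avg.npy");xs=c[0]+(h/2-np.arange(h*s)/s);ys=c[1]+(w/2-np.arange(w*s)/s)
    X=np.stack(np.meshgrid(xs,ys,indexing="ij")+[np.full((h*s,w*s),z)] if False else [*np.meshgrid(xs,ys,indexing="ij"),np.full((h*s,w*s),z)],-1).reshape(-1,3)
    q=proj(n,X).reshape(h*s,w*s,2).astype(np.float32)
    o=cv2.remap(im.astype(np.float32),q[...,0],q[...,1],cv2.INTER_CUBIC);return np.clip((o-o.min())*255/(o.max()-o.min()),0,255).astype(np.uint8)[:,:,::-1]
c=(610,-302)
W=[ortho(n,z,c,133,150,2) for z in(8,96) for n in("scene","top")]
for w in W:
    for p in range(0,w.shape[1],66):pass
g=np.hstack([W[0],W[1],W[3]])
g2=np.hstack([W[2],W[2]*0,W[2]*0])
cv2.imwrite("pics/o1.png",np.hstack([W[0],W[1],W[2]])); g=np.vstack([np.hstack([W[0],W[1]]),np.hstack([W[2],W[3]])]);print(g.shape);cv2.imwrite("pics/o1.png",g)
A,ea=tri(t(176,220,308,206,k1)+.5,t(157,98,264,174,k1)+.5);B,eb=tri(t(258,122,308,206,k1)+.5,t(222,247,264,174,k1)+.5);print(A,ea,B,eb)
E
```

```text
[[ 660.73 -287.95    8.  ]
 [ 653.99 -335.84    8.  ]
 [ 558.06 -318.85    8.  ]
 [ 564.7  -271.39    8.  ]] [ 609.37 -303.51    8.  ] -9.788007056539067 -10.042445595325807 97.44678410100306 48.361478495672486
(600, 532, 3)
[634.95  56.49 180.8 ] 0.7068943345162779 [579.65  34.14 148.64] 0.6552944240805232
```

View pics/o1.png

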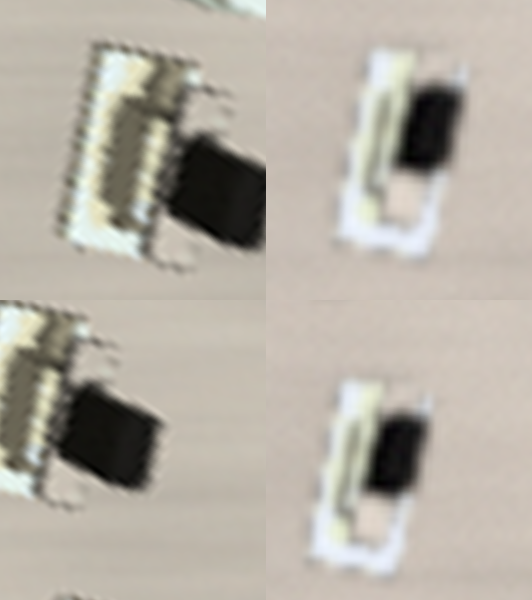

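```bash
cat >> h.py <<'E'
from plant import state
def pose():
    s=state();return s["tool_pos"],Ro.from_euler("xyz",s["ee_rot"])
def go(p,R):
    q,Q=pose();s=Q.inv().apply(np.array(p)-q)/300;r=(Q.inv()*R).as_rotvec()/.5
    print("slide",np.round(s,4),"rot",np.round(r,4),"mm",np.round(s*300,1))
down=lambda yaw:Ro.from_euler("xyz",[np.pi,0,yaw])
def st():
    s=state();print("t",round(s["clock"],2),"pos",np.round(s["tool_pos"],1),"rot",np.round(s["ee_rot"],4),"q",np.round(s["joint_pos"],2),"F",np.round(s["contact_force"],1),"T",np.round(s["ft_torque"],2),"w",round(s["grip_width"],3),round(s["gripper_force"],1))
E
python3 - <<'E'
from h import *
go([610,-302.8,260],down(-.17)); st()
E
```

```text
slide [ 1.75   -0.7205  0.1426] rot [-2.000e-04 -0.000e+00  7.997e-01] mm [ 525.  -216.1   42.8]
t 1.2 pos [ 148.1 -632.9  302.7] rot [-3.1415 -0.      0.2298] q [ 1.31  0.61 -0.01  1.42  0.01  1.1  -0.04] F [0.1 0.5 0.1] T [-0.01  0.03 -0.05] w 0.997 0.0
```

>>> arm_command:
  slide:
    - [0.875,-0.36,0.03]
    - [0.875,-0.36,0.03]
    - [0.875,-0.36,0.03]
    - [0.875,-0.36,0.03]
    - [0.875,-0.36,0.03]
    - [0.875,-0.36,0.03]
    - [0.875,-0.36,0.03]
  delta_rot:
    - [0,0,0.1]
    - [0,0,0.2]
    - [0,0,0.3]
    - [0,0,0.4]
    - [0,0,0.4]
    - [0,0,0.4]
    - [0,0,0.4]
  jaw: 1

```text
clock: 1.9
tool_pos: [385.8, -462.5, 293.6]
ee_rot: [-3.138, -0.005, 0.042]
contact_force: [0.4, -0.2, -0.7]
grip_width: 1.003
gripper_force: 0.0
```

Run:
```python
from h import *
go([610,-302.8,200],down(-.17)); st()
```

```text
slide [ 0.7677 -0.4993  0.3173] rot [-0.0081 -0.0082  0.4242] mm [ 230.3 -149.8   95.2]
t 1.9 pos [ 385.8 -462.5  293.6] rot [-3.138  -0.0045  0.0421] q [ 0.83  0.55  0.02  1.58 -0.02  1.01 -0.67] F [ 0.4 -0.2 -0.7] T [ 0.03 -0.04  0.01] w 1.003 0.0
```

>>> arm_command:
  slide:
    - [0.76,-0.5,0.2]
    - [0.76,-0.5,0.2]
    - [0.76,-0.5,0.2]
    - [0.76,-0.5,0.2]
    - [0.76,-0.5,0.2]
    - [0.76,-0.5,0.31]
    - [0.76,-0.5,0.31]
    - [0.76,-0.5,0.31]
  delta_rot:
    - [0,0,0.1]
    - [0,0,0.2]
    - [0,0,0.3]
    - [0,0,0.4]
    - [0,0,0.4]
    - [0,0,0.4]
    - [0,0,0.4]
    - [0,0,0.4]

```text
clock: 2.7
tool_pos: [601.7, -311.6, 199.4]
ee_rot: [3.141, 0.003, -0.17]
contact_force: [-0.3, 0.8, 0.4]
grip_width: 1.002
gripper_force: 0.0
```

Run:
```python
from h import *
go([610,-302.8,141],down(-.17)); st()
```

```text
slide [ 0.0228 -0.0337  0.1946] rot [0.0011 0.0063 0.0003] mm [  6.9 -10.1  58.4]
t 2.7 pos [ 601.7 -311.6  199.4] rot [ 3.141   0.0032 -0.1699] q [ 0.4   0.76  0.08  1.45 -0.06  0.94 -1.24] F [-0.3  0.8  0.4] T [-0.    0.06 -0.  ] w 1.002 0.0
```

>>> arm_command:
  slide:
    - [0.023,-0.033,0]
    - [0.023,-0.033,0]
    - [0.023,-0.033,0.1]
    - [0.023,-0.033,0.1]
  delta_rot:
    - [0,0,0]
    - [0,0,0]
    - [0,0,0]
    - [0,0,0]

```text
clock: 3.1
tool_pos: [608.8, -302.6, 168.7]
ee_rot: [-3.14, 0.006, -0.171]
contact_force: [-0.5, 0.6, -0.4]
grip_width: 0.999
gripper_force: 0.0
```

Run:
```python
from h import *
go([610,-302.8,141],down(-.17)); st()
```

```text
slide [0.0047 0.0002 0.0923] rot [-0.0027  0.0113 -0.0028] mm [ 1.4  0.1 27.7]
t 3.1 pos [ 608.8 -302.6  168.7] rot [-3.1402  0.0056 -0.1714] q [ 0.39  0.8   0.07  1.46 -0.07  0.89 -1.26] F [-0.5  0.6 -0.4] T [0.07 0.11 0.06] w 0.999 0.0
```

>>> arm_command:
  slide:
    - [0.005,0,0.092]
    - [0.005,0,0.092]
    - [0.005,0,0.092]
  delta_rot:
    - [0,0.006,0]
    - [0,0.006,0]
    - [0,0.006,0]

```text
clock: 3.4
tool_pos: [612.3, -303.4, 144.2]
ee_rot: [3.141, -0.003, -0.171]
contact_force: [0.4, -0.1, -0.3]
grip_width: 1.001
gripper_force: 0.0
```

Run:
```python
from h import *
go([610,-302.8,141],down(-.17)); st()
from plant import capture
g=[]
for n,z in(("scene",2),("top",2)):
    im=capture(n);u,v=proj(n,[610,-303,73])[0].astype(int)
    g.append(cv2.resize(im[v-24:v+24,u-32:u+32,::-1],(400,300),interpolation=cv2.INTER_CUBIC))
cv2.imwrite("pics/g1.png",np.hstack(g))
```

```text
slide [-0.0079 -0.0006  0.0106] rot [ 0.0003 -0.0062 -0.0018] mm [-2.4 -0.2  3.2]
t 3.4 pos [ 612.3 -303.4  144.2] rot [ 3.1414e+00 -3.1000e-03 -1.7090e-01] q [ 0.39  0.83  0.07  1.48 -0.07  0.84 -1.26] F [ 0.4 -0.1 -0.3] T [ 0.   -0.06  0.03] w 1.001 0.0
```

View pics/g1.png

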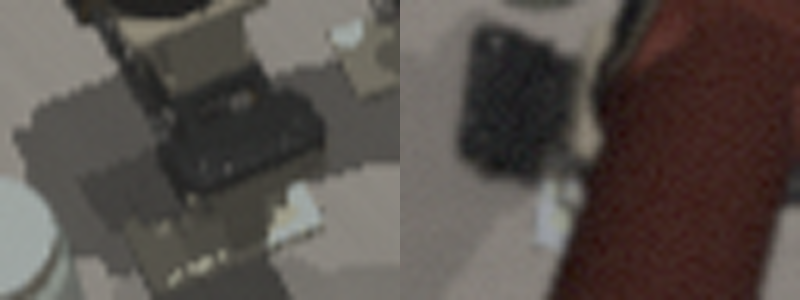

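>>> arm_command:
  slide:
    - [-0.004,0,0.008]
    - [-0.004,0,0.008]
    - [-0.004,0,0.008]
  delta_rot:
    - [0,-0.006,0]
    - [0,-0.006,0]
    - [0,-0.006,0]

```text
clock: 3.8
tool_pos: [611.3, -302.7, 141.2]
ee_rot: [3.142, -0.0, -0.17]
contact_force: [-0.0, -0.4, -0.2]
grip_width: 1.001
gripper_force: 0.0
```

Run:
```python
from h import *
go([610,-302.8,141],down(-.17)); st()
```

```text
slide [-0.0043  0.0012  0.0006] rot [ 0.0001 -0.0009 -0.0003] mm [-1.3  0.4  0.2]
t 3.8 pos [ 611.3 -302.7  141.2] rot [ 3.1416e+00 -5.0000e-04 -1.7020e-01] q [ 0.39  0.83  0.07  1.48 -0.07  0.83 -1.26] F [-0.  -0.4 -0.2] T [ 0.02  0.03 -0.03] w 1.001 0.0
```

Settled; close.

>>> arm_command:
  slide:
    - [-0.004,0,0]
    - [-0.004,0,0]
    - [-0.004,0,0]
    - [-0.004,0,0]
    - [-0.004,0,0]
    - [-0.004,0,0]
    - [-0.004,0,0]
    - [-0.004,0,0]
  delta_rot:
    - [0,0,0]
    - [0,0,0]
    - [0,0,0]
    - [0,0,0]
    - [0,0,0]
    - [0,0,0]
    - [0,0,0]
    - [0,0,0]
  jaw: -1
  force: 55

```text
clock: 4.6
tool_pos: [610.1, -302.4, 140.7]
ee_rot: [-3.142, 0.0, -0.17]
contact_force: [0.4, 0.1, 0.0]
grip_width: 0.362
gripper_force: 0.0
```

Run:
```python
from h import *
st()
```

```text
t 4.6 pos [ 610.1 -302.4  140.7] rot [-3.1415  0.     -0.1701] q [ 0.39  0.83  0.07  1.48 -0.07  0.83 -1.26] F [0.4 0.1 0. ] T [0.01 0.02 0.  ] w 0.362 0.0
```

>>> arm_command:
  slide:
    - [0,0,0]
    - [0,0,0]
    - [0,0,0]
    - [0,0,0]
    - [0,0,0]
  delta_rot:
    - [0,0,0]
    - [0,0,0]
    - [0,0,0]
    - [0,0,0]
    - [0,0,0]

```text
clock: 5.1
tool_pos: [610.1, -302.8, 140.9]
ee_rot: [3.141, -0.0, -0.17]
contact_force: [-0.8, -1.0, -0.3]
grip_width: 0.21
gripper_force: 54.3
```

Run:
```python
from h import *
st()
```

```text
t 5.1 pos [ 610.1 -302.8  140.9] rot [ 3.141e+00 -4.000e-04 -1.704e-01] q [ 0.39  0.83  0.07  1.48 -0.07  0.83 -1.26] F [-0.8 -1.  -0.3] T [-0.2  -0.05 -0.02] w 0.21 54.3
```

>>> arm_command:
  slide:
    - [0,0,-0.06]
    - [0,0,-0.2]
    - [0,0,-0.35]
    - [0,0,-0.5]
    - [0,0,-0.6]
    - [0,0,-0.6]
  delta_rot:
    - [0,0,0]
    - [0,0,0]
    - [0,0,0]
    - [0,0,0]
    - [0,0,0]
    - [0,0,0]

```text
clock: 5.7
tool_pos: [611.7, -302.9, 326.2]
ee_rot: [3.139, -0.01, -0.17]
contact_force: [-0.0, -0.4, -1.6]
grip_width: 0.211
gripper_force: 54.3
```

```bash
cat >> h.py <<'E'
c=np.array([608.84,45.75,170.1]);u=np.array([.8166,.3304,.4733])
az=np.radians(-6.8);tl=np.radians(32)
n=np.array([-np.sin(tl)*np.cos(az),-np.sin(tl)*np.sin(az),np.cos(tl)])
u=u-n*(u@n);u/=np.linalg.norm(u)
def ringR(a=0):  # a: clockwise turn
    x=Ro.from_rotvec(-n*a).apply(u);z=-n;return Ro.from_matrix(np.c_[x,np.cross(z,x),z])
L=108.9
def ringp(h,dx=0,dy=0,a=0):  # tip h above face
    R=ringR(a);return c+n*(L+h)+R.apply([dx,dy,0])
E
python3 - <<'E'
from h import *
st();print(n,u);print(ringp(60));go(ringp(60),ringR())
E
```

```text
t 5.7 pos [ 611.7 -302.9  326.2] rot [ 3.1395 -0.01   -0.1698] q [ 0.38  0.65  0.09  1.29 -0.06  1.19 -1.27] F [-0.  -0.4 -1.6] T [ 0.01 -0.01 -0.06] w 0.211 54.3
[-0.52619155  0.06274454  0.8480481 ] [0.81263174 0.33088277 0.47973561]
[519.96624696  56.34755344 313.33532344]
slide [-0.5041 -1.1287  0.0354] rot [-0.2084  1.0882 -0.9532] mm [-151.2 -338.6   10.6]
```

>>> arm_command:
  slide:
    - [-0.05,-0.15,0]
    - [-0.11,-0.3,0]
    - [-0.18,-0.45,0]
    - [-0.25,-0.56,0]
    - [-0.25,-0.56,0]
  delta_rot:
    - [-0.025,0.135,-0.12]
    - [-0.05,0.27,-0.24]
    - [-0.075,0.4,-0.36]
    - [-0.1,0.54,-0.48]
    - [-0.1,0.54,-0.48]

```text
clock: 6.2
tool_pos: [558.7, -115.3, 316.5]
ee_rot: [3.066, -0.249, 0.093]
contact_force: [-0.1, -0.5, -2.0]
grip_width: 0.214
gripper_force: 54.3
```

Run:
```python
from h import *
st();go(ringp(60),ringR())
```

```text
t 6.2 pos [ 558.7 -115.3  316.5] rot [ 3.0659 -0.249   0.0927] q [ 0.15  0.39  0.02  1.81  0.01  0.68 -1.33] F [-0.1 -0.5 -2. ] T [0.1  0.42 0.01] w 0.214 54.3
slide [-0.076  -0.5795 -0.0523] rot [-0.1475  0.5834 -0.4576] mm [ -22.8 -173.8  -15.7]
```

>>> arm_command:
  slide:
    - [-0.02,-0.15,-0.01]
    - [-0.04,-0.3,-0.025]
    - [-0.06,-0.45,-0.04]
    - [-0.076,-0.58,-0.052]
    - [-0.076,-0.58,-0.052]
    - [-0.076,-0.58,-0.052]
  delta_rot:
    - [-0.035,0.14,-0.11]
    - [-0.07,0.28,-0.22]
    - [-0.11,0.43,-0.34]
    - [-0.147,0.583,-0.457]
    - [-0.147,0.583,-0.457]
    - [-0.147,0.583,-0.457]

```text
clock: 6.8
tool_pos: [526.5, 50.4, 313.9]
ee_rot: [2.871, -0.504, 0.384]
contact_force: [-0.4, 0.4, -2.0]
grip_width: 0.21
gripper_force: 54.3
```

Run:
```python
from h import *
st();go(ringp(60),ringR());go(ringp(10),ringR())
```

```text
t 6.8 pos [526.5  50.4 313.9] rot [ 2.8707 -0.5038  0.3842] q [-0.46  0.29  0.31  2.12  0.39  0.22 -1.81] F [-0.4  0.4 -2. ] T [ 0.01  0.82 -0.04] w 0.21 54.3
slide [-0.0119 -0.0243 -0.0115] rot [ 0.0253 -0.0055 -0.006 ] mm [-3.6 -7.3 -3.4]
slide [-0.0124 -0.0264  0.1552] rot [ 0.0253 -0.0055 -0.006 ] mm [-3.7 -7.9 46.6]
```

>>> arm_command:
  slide:
    - [-0.012,-0.024,-0.01]
    - [-0.012,-0.024,-0.01]
    - [-0.012,-0.024,-0.01]
    - [-0.012,-0.024,-0.01]
  delta_rot:
    - [0.025,0,-0.25]
    - [0.025,0,-0.5]
    - [0.025,0,-0.75]
    - [0.025,0,-1]

```text
clock: 7.2
tool_pos: [522.2, 50.0, 314.3]
ee_rot: [2.671, -0.319, 0.887]
contact_force: [0.1, 0.6, -2.3]
grip_width: 0.212
gripper_force: 54.3
```

>>> arm_command:
  slide:
    - [0,0,0]
    - [0,0,0]
    - [0,0,0]
    - [0,0,0]
  delta_rot:
    - [0,0,-0.25]
    - [0,0,-0.5]
    - [0,0,-0.75]
    - [0,0,-1]

```text
clock: 7.6
tool_pos: [522.3, 49.7, 314.2]
ee_rot: [2.584, -0.069, 1.329]
contact_force: [0.1, -0.2, -2.1]
grip_width: 0.209
gripper_force: 54.3
```

Run:
```python
from h import *
st();go(ringp(60),ringR())
```

```text
t 7.6 pos [522.3  49.7 314.2] rot [ 2.5836 -0.0694  1.3286] q [-0.24  0.28  0.03  2.12  0.69  0.28 -1.1 ] F [ 0.1 -0.2 -2.1] T [0.11 0.75 0.01] w 0.209 54.3
slide [ 0.0194 -0.0131 -0.003 ] rot [0.014  0.0075 1.9812] mm [ 5.8 -3.9 -0.9]
```

>>> arm_command:
  slide:
    - [0,0,0]
    - [0,0,0]
    - [0,0,0]
    - [0,0,0]
  delta_rot:
    - [0,0,-0.25]
    - [0,0,-0.5]
    - [0,0,-0.75]
    - [0,0,-1]

```text
clock: 8.0
tool_pos: [522.3, 49.7, 314.2]
ee_rot: [2.611, 0.193, 1.756]
contact_force: [0.7, -0.6, -2.3]
grip_width: 0.216
gripper_force: 54.3
```

>>> arm_command:
  slide:
    - [0,0,0]
    - [0,0,0]
    - [0,0,0]
    - [0,0,0]
  delta_rot:
    - [0,0,-0.25]
    - [0,0,-0.5]
    - [0,0,-0.75]
    - [0,0,-1]

```text
clock: 8.4
tool_pos: [522.3, 49.6, 314.2]
ee_rot: [2.756, 0.419, 2.225]
contact_force: [-0.4, 0.3, -1.9]
grip_width: 0.217
gripper_force: 54.3
```

>>> arm_command:
  slide:
    - [0,0,0]
    - [0,0,0]
    - [0,0,0]
    - [0,0,0]
  delta_rot:
    - [0,0,-0.25]
    - [0,0,-0.5]
    - [0,0,-0.75]
    - [0,0,-1]

```text
clock: 8.8
tool_pos: [522.3, 49.6, 314.2]
ee_rot: [3.016, 0.549, 2.773]
contact_force: [-1.6, 0.1, -2.7]
grip_width: 0.212
gripper_force: 54.3
```

>>> arm_command:
  slide:
    - [0,0,0]
    - [0,0,0]
    - [0,0,0]
    - [0,0,0]
  delta_rot:
    - [0,0,-0.25]
    - [0,0,-0.5]
    - [0,0,-0.75]
    - [0,0,-1]

```text
clock: 9.2
tool_pos: [522.3, 49.4, 314.2]
ee_rot: [-2.959, 0.534, -2.925]
contact_force: [0.6, 0.9, -2.0]
grip_width: 0.21
gripper_force: 54.3
```

```bash
cat >> h.py <<'E'
u=-u   # half turn chosen for joint 7
E
python3 - <<'E'
from h import *
st();go(ringp(60),ringR())
E
```

```text
t 9.2 pos [522.3  49.4 314.2] rot [-2.9591  0.5344 -2.9252] q [ 0.14  0.3  -0.46  2.11  1.01  0.4   0.59] F [ 0.6  0.9 -2. ] T [0.15 0.69 0.03] w 0.21 54.3
slide [ 0.0039  0.024  -0.0032] rot [-0.0149  0.0014 -0.3036] mm [ 1.2  7.2 -1. ]
```

Now finish alignment at 30 mm standoff.

>>> arm_command:
  slide:
    - [0.004,0.024,0.05]
    - [0.004,0.024,0.097]
    - [0.004,0.024,0.097]
    - [0.004,0.024,0.097]
    - [0.004,0.024,0.097]
  delta_rot:
    - [-0.015,0,-0.2]
    - [-0.015,0,-0.3]
    - [-0.015,0,-0.3]
    - [-0.015,0,-0.3]
    - [-0.015,0,-0.3]

```text
clock: 9.7
tool_pos: [535.5, 57.4, 288.9]
ee_rot: [-2.886, 0.505, -2.757]
contact_force: [0.9, 0.2, -2.3]
grip_width: 0.212
gripper_force: 54.3
```

Run:
```python
from h import *
st();go(ringp(30),ringR())
```

```text
t 9.7 pos [535.5  57.4 288.9] rot [-2.8857  0.5053 -2.757 ] q [ 0.1   0.36 -0.42  2.11  1.16  0.37  0.59] F [ 0.9  0.2 -2.3] T [ 0.18  0.67 -0.03] w 0.212 54.3
slide [ 0.0043 -0.0087  0.0039] rot [ 0.0052  0.0087 -0.006 ] mm [ 1.3 -2.6  1.2]
```

>>> arm_command:
  slide:
    - [0.004,-0.007,0.03]
    - [0.004,-0.007,0.055]
    - [0.004,-0.007,0.055]
    - [0.004,-0.007,0.055]
    - [0.004,-0.007,0.055]
  delta_rot:
    - [0.005,0.008,0]
    - [0.005,0.008,0]
    - [0.005,0.008,0]
    - [0.005,0.008,0]
    - [0.005,0.008,0]

```text
clock: 10.2
tool_pos: [543.6, 55.7, 275.1]
ee_rot: [-2.883, 0.502, -2.754]
contact_force: [-0.3, 0.2, -2.7]
grip_width: 0.217
gripper_force: 54.3
```

Run:
```python
from h import *
from plant import capture
st();go(ringp(13),ringR())
g=[]
for nm,s in(("scene",1),("top",1)):
    im=np.mean([capture(nm).astype(float) for _ in range(4)],0);np.save(f"pics/{nm}_r.npy",im)
    a,b=proj(nm,c)[0].astype(int);w=im[b-22:b+20,a-28:a+28];print(nm,a-28,b-22)
    w=np.clip(w*1.6,0,255).astype(np.uint8)
    w=cv2.resize(w,(400,300),interpolation=cv2.INTER_CUBIC)[:,:,::-1].copy()
    q,Q=pose()
    for sx in(-34,34):
        for z in(L,):
            p=((proj(nm,q+Q.apply([sx,0,z]))[0]-[a-28,b-22]+.5)*400/56-.5).astype(int);cv2.circle(w,tuple(map(int,p)),3,(0,0,255),1)
        p=((proj(nm,c+u*sx)[0]-[a-28,b-22]+.5)*400/56-.5).astype(int);cv2.circle(w,tuple(map(int,p)),3,(0,255,0),1)
    g.append(w)
cv2.imwrite("pics/r1.png",np.hstack(g))
```

```text
t 10.2 pos [543.6  55.7 275.1] rot [-2.8833  0.5021 -2.7544] q [ 0.07  0.39 -0.39  2.11  1.23  0.36  0.53] F [-0.3  0.2 -2.7] T [ 0.14  0.64 -0.08] w 0.217 54.3
slide [ 0.0022 -0.0068  0.0071] rot [0.0029 0.0035 0.0001] mm [ 0.7 -2.   2.1]
scene 305 203
top 257 172
```

View pics/r1.png

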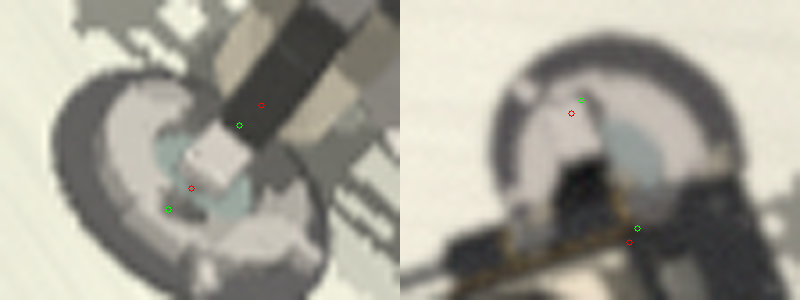

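Run:
```python
from h import *
q,Q=pose();st()
np.set_printoptions(precision=1,suppress=True)
g=[]
for nm,o in(("scene",(305,203)),("top",(257,172))):
    f=lambda X:(proj(nm,X)-o+.5)*400/56-.5
    im=np.load(f"pics/{nm}_r.npy");w=im[o[1]:o[1]+42,o[0]:o[0]+56];w=cv2.resize(np.clip(w*1.6,0,255).astype(np.uint8),(400,300),interpolation=cv2.INTER_CUBIC)[:,:,::-1].copy()
    P=q+Q.apply([[s,y,z] for s in(-43,) for z in(L-18,L-8) for y in(-10,10)]);p=f(P);print(nm,p)
    for i,j in((0,1),(2,3),(0,2),(1,3)):cv2.line(w,tuple(map(int,p[i])),tuple(map(int,p[j])),(0,0,255),1)
    p=f(q+Q.apply([[-34,0,L-8],[-34,0,L]]));cv2.line(w,tuple(map(int,p[0])),tuple(map(int,p[1])),(0,0,255),1)
    th=np.linspace(0,6.28,60);R=ringR()
    for r in(44,24):
        cv2.polylines(w,[f(c+R.apply(np.c_[r*np.cos(th),r*np.sin(th),0*th])).astype(np.int32)],True,(0,255,0),1)
    g.append(cv2.resize(w,(400,300)))
cv2.imwrite("pics/r2.png",np.hstack(g))
```

```text
t 10.6 pos [543.6  55.6 274.6] rot [-2.8833  0.5012 -2.7542] q [ 0.07  0.39 -0.39  2.11  1.23  0.36  0.53] F [-0.  -0.4 -2.1] T [0.19 0.64 0.05] w 0.212 54.3
scene [[183.7 152.8]
 [227.  187. ]
 [170.8 170.2]
 [213.8 204.2]]
top [[178.5 103.7]
 [137.3 117.7]
 [181.6  95.4]
 [140.7 109.3]]
```

View pics/r2.png

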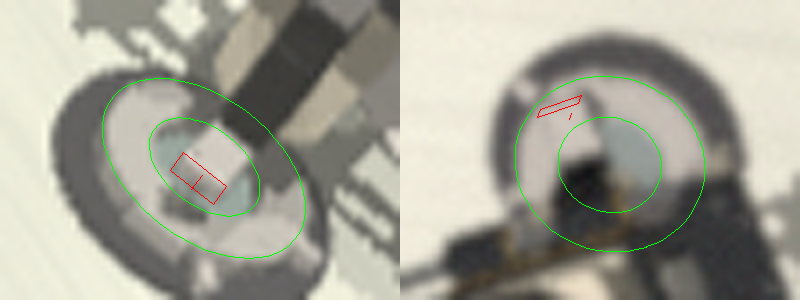

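>>> arm_command:
  slide:
    - [0.002,-0.006,0.02]
    - [0.002,-0.006,0.04]
    - [0.002,-0.006,0.04]
    - [0.002,-0.006,0.04]
    - [0.002,-0.006,0.04]
  delta_rot:
    - [0.003,0.004,0]
    - [0.003,0.004,0]
    - [0.003,0.004,0]
    - [0.003,0.004,0]
    - [0.003,0.004,0]

```text
clock: 11.1
tool_pos: [549.9, 53.1, 264.4]
ee_rot: [-2.882, 0.499, -2.755]
contact_force: [0.3, 1.7, -1.8]
grip_width: 0.215
gripper_force: 54.3
```

```bash
cat >> h.py <<'E'
def loc():
    "tip in ring frame(mm, x along u,y,z out), force/torque in tool frame"
    s=state();q,Q=pose();R=ringR();m=np.c_[R.as_matrix()[:,0],-R.as_matrix()[:,1],n]
    tip=q+Q.apply([0,0,L]);r=(R.inv()*Q).as_rotvec()
    print("t",round(s["clock"],2),"tip",np.round((tip-c)@m,1),"dR(tool)",np.round(r,3),"Ftool",np.round(Q.inv().apply(s["contact_force"]),1),"Ttool",np.round(Q.inv().apply(s["ft_torque"]),2),"q",np.round(s["joint_pos"],2),"w",round(s["grip_width"],3))
E
python3 - <<'E'
from h import *
go(ringp(0),ringR());loc()
E
```

```text
slide [-0.0007 -0.0015  0.0084] rot [ 0.0006 -0.0024  0.0011] mm [-0.2 -0.5  2.5]
t 11.1 tip [ 0.3 -0.5  2.5] dR(tool) [-0.     0.001 -0.001] Ftool [0.1 1.9 1.6] Ttool [-0.33  0.57  0.01] q [ 0.06  0.41 -0.36  2.11  1.28  0.34  0.48] w 0.215
```

>>> arm_command:
  slide:
    - [0,-0.001,0.008]
    - [0,-0.001,0.016]
    - [0,-0.001,0.016]
    - [0,-0.001,0.016]
  delta_rot:
    - [0,0,0]
    - [0,0,0]
    - [0,0,0]
    - [0,0,0]

```text
clock: 11.5
tool_pos: [552.5, 52.4, 260.4]
ee_rot: [-2.882, 0.499, -2.755]
contact_force: [-0.2, 0.3, -2.8]
grip_width: 0.215
gripper_force: 54.3
```

Run:
```python
from h import *
loc()
```

```text
t 11.5 tip [ 0.4 -0.  -2.3] dR(tool) [-0.     0.001 -0.   ] Ftool [1.3 0.9 2.2] Ttool [-0.37  0.58  0.04] q [ 0.05  0.42 -0.35  2.11  1.3   0.34  0.46] w 0.215
```

>>> arm_command:
  slide:
    - [0,0,0.006]
    - [0,0,0.012]
    - [0,0,0.012]
    - [0,0,0.012]
  delta_rot:
    - [0,0,0]
    - [0,0,0]
    - [0,0,0]
    - [0,0,0]

```text
clock: 11.9
tool_pos: [554.0, 52.0, 256.8]
ee_rot: [-2.883, 0.498, -2.755]
contact_force: [-2.1, -0.3, -4.0]
grip_width: 0.216
gripper_force: 54.3
```

Run:
```python
from h import *
loc()
```

```text
t 11.9 tip [ 1.2 -0.2 -6.1] dR(tool) [-0.     0.003 -0.   ] Ftool [3.7 1.2 2.4] Ttool [-0.49  1.11  0.05] q [ 0.05  0.43 -0.35  2.11  1.32  0.33  0.44] w 0.216
```

>>> arm_command:
  slide:
    - [0.004,0,0]
    - [0.005,0,0.004]
    - [0.005,0,0.008]
    - [0.005,0,0.008]
  delta_rot:
    - [0,0,0]
    - [0,0,0]
    - [0,0,0]
    - [0,0,0]

```text
clock: 12.3
tool_pos: [554.7, 51.6, 254.7]
ee_rot: [-2.882, 0.5, -2.755]
contact_force: [-0.4, -0.1, -1.6]
grip_width: 0.216
gripper_force: 54.3
```

Run:
```python
from h import *
loc()
```

```text
t 12.3 tip [ 1.5 -0.1 -8.3] dR(tool) [-0.     0.001 -0.   ] Ftool [1.1 0.4 1.2] Ttool [-0.46  0.67  0.01] q [ 0.04  0.43 -0.34  2.11  1.34  0.33  0.42] w 0.216
```

>>> arm_command:
  slide:
    - [0,0,0.004]
    - [0,0,0.008]
    - [0,0,0.008]
  delta_rot:
    - [0,0,0]
    - [0,0,0]
    - [0,0,0]

```text
clock: 12.6
tool_pos: [555.4, 51.5, 253.4]
ee_rot: [-2.881, 0.5, -2.754]
contact_force: [-4.8, -1.4, 4.0]
grip_width: 0.209
gripper_force: 54.3
```

Run:
```python
from h import *
loc()
```

```text
t 12.6 tip [ 1.5  0.  -9.8] dR(tool) [ 0.001  0.    -0.001] Ftool [ 2.5 -1.1 -5.8] Ttool [-0.36  0.85  0.03] q [ 0.04  0.44 -0.33  2.11  1.35  0.33  0.41] w 0.209
```

>>> arm_command:
  slide:
    - [0.001,0,-0.003]
    - [0.001,0,-0.003]
    - [0.001,0,-0.003]
    - [0.001,0,-0.003]
    - [0.001,0,-0.003]
    - [0.001,0,-0.003]
    - [0.001,0,-0.003]
    - [0.001,0,-0.003]
  delta_rot:
    - [0,0,0]
    - [0,0,0.12]
    - [0,0,0.24]
    - [0,0,0.36]
    - [0,0,0.48]
    - [0,0,0.6]
    - [0,0,0.7]
    - [0,0,0.7]

```text
clock: 13.4
tool_pos: [554.8, 51.4, 253.0]
ee_rot: [-3.085, 0.554, 3.129]
contact_force: [-2.4, 0.5, -1.2]
grip_width: 0.213
gripper_force: 54.6
```

Run:
```python
from h import *
loc()
```

```text
t 13.4 tip [ 2.4 -0.2 -9.7] dR(tool) [0.    0.002 0.348] Ftool [ 2.7  0.5 -0.2] Ttool [-0.13  0.91 -0.15] q [ 0.01  0.43 -0.29  2.11  1.33  0.3   0.08] w 0.213
```

>>> arm_command:
  slide:
    - [0,0,0]
    - [0,0,0]
    - [0,0,0]
    - [0,0,0]
    - [0,0,0]
    - [0,0,0]
  delta_rot:
    - [0,0,0.12]
    - [0,0,0.24]
    - [0,0,0.36]
    - [0,0,0.48]
    - [0,0,0.6]
    - [0,0,0.6]

```text
clock: 14.0
tool_pos: [554.7, 51.3, 253.0]
ee_rot: [3.013, 0.543, 2.778]
contact_force: [-2.4, 0.1, -1.3]
grip_width: 0.211
gripper_force: 54.8
```

Run:
```python
from h import *
loc()
```

```text
t 14.0 tip [ 2.6 -0.2 -9.8] dR(tool) [0.    0.002 0.648] Ftool [ 2.6 -0.7 -0.2] Ttool [ 0.18  0.93 -0.12] q [-0.03  0.43 -0.24  2.11  1.32  0.28 -0.21] w 0.211
```

>>> arm_command:
  slide:
    - [0,0,0]
    - [0,0,0]
    - [0,0,0]
    - [0,0,0]
  delta_rot:
    - [0,0,0.12]
    - [0,0,0.24]
    - [0,0,0.36]
    - [0,0,0.36]

```text
clock: 14.4
tool_pos: [554.7, 51.3, 253.0]
ee_rot: [2.91, 0.511, 2.573]
contact_force: [-2.5, -0.4, -1.6]
grip_width: 0.213
gripper_force: 54.8
```

Run:
```python
from h import *
from plant import capture
loc()
g=[]
for nm,o in(("scene",(308,206)),("top",(264,174))):
    im=np.mean([capture(nm).astype(float) for _ in range(4)],0)
    w=im[o[1]-4:o[1]+38,o[0]-4:o[0]+52]
    g.append(cv2.resize(np.clip(w*1.7,0,255).astype(np.uint8),(400,300),interpolation=cv2.INTER_CUBIC)[:,:,::-1])
cv2.imwrite("pics/r3.png",np.hstack(g))
```

```text
t 14.4 tip [ 2.7 -0.1 -9.8] dR(tool) [0.001 0.002 0.828] Ftool [ 2.5 -1.7  0.1] Ttool [ 0.42  0.94 -0.05] q [-0.05  0.43 -0.21  2.11  1.3   0.27 -0.37] w 0.213
```

View pics/r3.png

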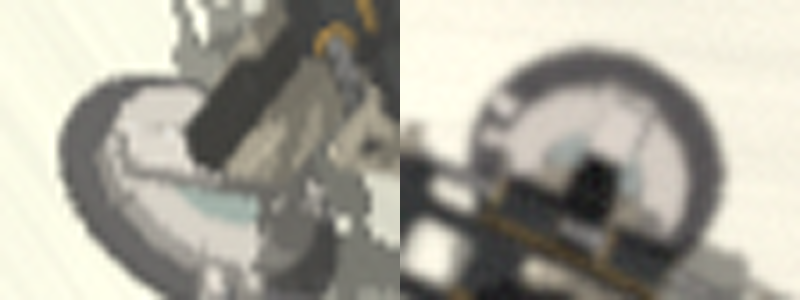

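>>> arm_command:
  slide:
    - [0,0,0]
    - [0,0,0]
    - [0,0,0]
  delta_rot:
    - [0,0,0.12]
    - [0,0,0.24]
    - [0,0,0.24]

```text
clock: 15.1
tool_pos: [554.7, 51.3, 253.0]
ee_rot: [2.847, 0.48, 2.44]
contact_force: [-3.0, 0.7, -2.3]
grip_width: 0.211
gripper_force: 54.8
```

Run:
```python
from h import *
loc()
```

```text
t 15.1 tip [ 2.6 -0.1 -9.8] dR(tool) [0.001 0.002 0.949] Ftool [ 3.5 -1.6  0.3] Ttool [ 0.65  1.15 -0.04] q [-0.07  0.43 -0.19  2.11  1.29  0.26 -0.49] w 0.211
```

>>> arm_command:
  slide:
    - [0,0,0]
    - [0,0,0]
    - [0,0,0]
  delta_rot:
    - [0,0,0.1]
    - [0,0,0.2]
    - [0,0,0.2]

```text
clock: 15.4
tool_pos: [554.9, 51.2, 253.2]
ee_rot: [2.802, 0.451, 2.34]
contact_force: [-2.9, -0.2, -1.2]
grip_width: 0.215
gripper_force: 56.1
```

Run:
```python
from h import *
loc()
```

```text
t 15.4 tip [ 2.4  0.1 -9.7] dR(tool) [1.000e-03 1.000e-03 1.042e+00] Ftool [ 2.2 -2.2 -0.5] Ttool [ 0.92  0.81 -1.17] q [-0.08  0.42 -0.17  2.11  1.29  0.25 -0.58] w 0.215
```

>>> arm_command:
  slide:
    - [0,0,0]
    - [0,0,0]
    - [0,0,0]
    - [0,0,0]
    - [0,0,0]
  delta_rot:
    - [0,0,0]
    - [0,0,0]
    - [0,0,-0.06]
    - [0,0,-0.12]
    - [0,0,-0.12]

```text
clock: 15.9
tool_pos: [555.1, 51.1, 253.3]
ee_rot: [2.825, 0.467, 2.393]
contact_force: [-3.2, 0.3, -1.8]
grip_width: 0.211
gripper_force: 55.0
```

Run:
```python
from h import *
loc()
```

```text
t 15.9 tip [ 2.1  0.3 -9.7] dR(tool) [0.001 0.001 0.993] Ftool [ 3.  -2.  -0.2] Ttool [ 0.86  0.97 -0.11] q [-0.07  0.42 -0.18  2.11  1.29  0.26 -0.53] w 0.211
```

>>> arm_command:
  slide:
    - [0,0,-0.01]
    - [0,0,-0.02]
    - [0,0,-0.035]
    - [0,0,-0.06]
    - [0,0,-0.13]
    - [0,0,-0.2]
    - [0,0,-0.2]
    - [0,0,-0.2]
  delta_rot:
    - [0,0,0]
    - [0,0,0]
    - [0,0,0]
    - [0,0,0]
    - [0,0,0]
    - [0,0,0]
    - [0,0,0]
    - [0,0,0]

```text
clock: 16.7
tool_pos: [524.1, 55.0, 305.0]
ee_rot: [2.824, 0.469, 2.394]
contact_force: [0.5, -0.1, -2.4]
grip_width: 0.213
gripper_force: 55.0
```

```bash
cat >> h.py <<'E'
H=np.array([610.1,-302.8,140.9]);HY=-.1704+np.pi
E
python3 - <<'E'
from h import *
from plant import capture
loc();go(H+[0,0,180],down(HY))
g=[]
for nm,o in(("scene",(304,202)),("top",(260,170))):
    im=np.mean([capture(nm).astype(float) for _ in range(4)],0)
    w=im[o[1]:o[1]+42,o[0]:o[0]+56]
    g.append(cv2.resize(np.clip(w*1.7,0,255).astype(np.uint8),(400,300),interpolation=cv2.INTER_CUBIC)[:,:,::-1])
cv2.imwrite("pics/r4.png",np.hstack(g))
E
```

```text
t 16.7 tip [ 1.   0.5 50.6] dR(tool) [-0.    -0.001  0.991] Ftool [ 0.7 -0.5  2.3] Ttool [0.31 0.58 0.02] q [ 0.04  0.31 -0.34  2.12  1.01  0.36 -0.25] w 0.213
slide [-0.9345 -0.7755  0.1811] rot [ 0.3363  1.0799 -0.974 ] mm [-280.4 -232.7   54.3]
```

View pics/r4.png

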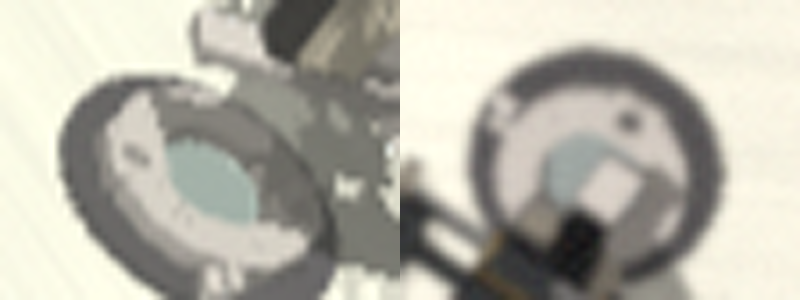

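Run:
```python
from h import *
k=400/56
A,e=tri(t(137,153,304,202,k),t(229,121,260,170,k));A0=np.array([636.36,56.89,186.06])
print(A,e,np.linalg.norm(A-c),(A-c)@n)
a,b=A0-c,A-c
print("turned",np.arctan2(-n@np.cross(a,b),a@b))
```

```text
[631.84110788  26.54555107 186.34055308] 0.37546717641851046 34.082508515031755 0.464807090169994
turned 0.9391257560142814
```

>>> arm_command:
  slide:
    - [-0.1,-0.08,-0.03]
    - [-0.2,-0.16,-0.03]
    - [-0.32,-0.27,0.0]
    - [-0.46,-0.38,0.05]
    - [-0.46,-0.38,0.05]
  delta_rot:
    - [0.04,0.13,-0.12]
    - [0.08,0.26,-0.24]
    - [0.12,0.4,-0.36]
    - [0.17,0.54,-0.49]
    - [0.17,0.54,-0.49]

```text
clock: 17.6
tool_pos: [554.6, -92.3, 321.5]
ee_rot: [3.024, 0.255, 2.719]
contact_force: [2.6, 0.6, -2.9]
grip_width: 0.212
gripper_force: 55.0
```

Run:
```python
from h import *
st();go(H+[0,0,150],down(HY))
```

```text
t 17.6 pos [554.6 -92.3 321.5] rot [3.0242 0.2548 2.7192] q [ 0.67  0.46 -0.76  1.82  0.47  0.74  0.86] F [ 2.6  0.6 -2.9] T [0.04 0.16 0.05] w 0.212 55.0
slide [-0.416  -0.5854  0.1461] rot [ 0.1682  0.5356 -0.4707] mm [-124.8 -175.6   43.8]
```

>>> arm_command:
  slide:
    - [-0.1,-0.14,0.02]
    - [-0.2,-0.28,0.05]
    - [-0.3,-0.42,0.08]
    - [-0.416,-0.585,0.1]
    - [-0.416,-0.585,0.12]
    - [-0.416,-0.585,0.12]
    - [-0.416,-0.585,0.12]
  delta_rot:
    - [0.04,0.13,-0.12]
    - [0.08,0.26,-0.24]
    - [0.12,0.4,-0.36]
    - [0.168,0.536,-0.47]
    - [0.168,0.536,-0.47]
    - [0.168,0.536,-0.47]
    - [0.168,0.536,-0.47]

```text
clock: 18.3
tool_pos: [605.9, -304.4, 297.3]
ee_rot: [-3.141, 0.0, 2.962]
contact_force: [0.1, 0.6, -2.3]
grip_width: 0.21
gripper_force: 55.0
```

Run:
```python
from h import *
st();go(H+[0,0,60],down(HY))
```

```text
t 18.3 pos [ 605.9 -304.4  297.3] rot [-3.1412e+00  1.0000e-04  2.9619e+00] q [ 0.81  0.77 -0.76  1.32  0.53  1.25  1.42] F [ 0.1  0.6 -2.3] T [ 0.07 -0.13  0.  ] w 0.21 55.0
slide [-0.013   0.0078  0.3213] rot [-0.0009  0.0002 -0.0186] mm [-3.9  2.3 96.4]
```

>>> arm_command:
  slide:
    - [-0.013,0.008,0.1]
    - [-0.013,0.008,0.2]
    - [-0.013,0.008,0.32]
    - [-0.013,0.008,0.4]
    - [-0.013,0.008,0.44]
    - [-0.013,0.008,0.44]
    - [-0.013,0.008,0.44]
  delta_rot:
    - [0,0,-0.018]
    - [0,0,-0.018]
    - [0,0,-0.018]
    - [0,0,-0.018]
    - [0,0,-0.018]
    - [0,0,-0.018]
    - [0,0,-0.018]

```text
clock: 19.0
tool_pos: [611.3, -302.7, 168.0]
ee_rot: [-3.14, 0.004, 2.972]
contact_force: [0.3, -0.4, -2.0]
grip_width: 0.213
gripper_force: 55.0
```

Run:
```python
from h import *
st();go(H,down(HY))
```

```text
t 19.0 pos [ 611.3 -302.7  168. ] rot [-3.1398  0.0042  2.972 ] q [ 0.79  0.89 -0.7   1.45  0.63  1.02  1.34] F [ 0.3 -0.4 -2. ] T [ 0.08 -0.21  0.01] w 0.213 55.0
slide [ 0.0044 -0.0008  0.0903] rot [-0.0035  0.0084  0.0016] mm [ 1.3 -0.3 27.1]
```

>>> arm_command:
  slide:
    - [0.003,-0.001,0.02]
    - [0.003,-0.001,0.04]
    - [0.003,-0.001,0.045]
    - [0.003,-0.001,0.045]
    - [0.003,-0.001,0.045]
  delta_rot:
    - [-0.003,0.006,0]
    - [-0.003,0.006,0]
    - [-0.003,0.006,0]
    - [-0.003,0.006,0]
    - [-0.003,0.006,0]

```text
clock: 19.5
tool_pos: [609.5, -303.7, 152.8]
ee_rot: [-3.141, -0.001, 2.971]
contact_force: [-0.7, -0.2, -2.5]
grip_width: 0.218
gripper_force: 55.0
```

Run:
```python
from h import *
st();go(H,down(HY))
```

```text
t 19.5 pos [ 609.5 -303.7  152.8] rot [-3.1412e+00 -1.4000e-03  2.9709e+00] q [ 0.78  0.91 -0.69  1.46  0.64  1.    1.34] F [-0.7 -0.2 -2.5] T [-0.05 -0.12 -0.03] w 0.218 55.0
slide [-0.0016  0.0035  0.0396] rot [-0.0007 -0.0028 -0.0007] mm [-0.5  1.  11.9]
```

>>> arm_command:
  slide:
    - [-0.001,0.003,0.01]
    - [-0.001,0.003,0.02]
    - [-0.001,0.003,0.03]
    - [-0.001,0.003,0.036]
    - [-0.001,0.003,0.036]
    - [-0.001,0.003,0.036]
  delta_rot:
    - [0,0,0]
    - [0,0,0]
    - [0,0,0]
    - [0,0,0]
    - [0,0,0]
    - [0,0,0]

```text
clock: 20.1
tool_pos: [609.8, -302.9, 141.8]
ee_rot: [-3.141, -0.002, 2.971]
contact_force: [0.1, -0.4, -1.4]
grip_width: 0.21
gripper_force: 55.0
```

Run:
```python
from h import *
st();go(H,down(HY))
```

```text
t 20.1 pos [ 609.8 -302.9  141.8] rot [-3.1412e+00 -1.7000e-03  2.9710e+00] q [ 0.78  0.92 -0.68  1.47  0.65  0.99  1.33] F [ 0.1 -0.4 -1.4] T [ 0.07 -0.18 -0.04] w 0.21 55.0
slide [-0.0008  0.0004  0.0031] rot [-0.0008 -0.0033 -0.0005] mm [-0.2  0.1  0.9]
```

>>> arm_command:
  slide:
    - [0,0,0.003]
    - [0,0,0.004]
    - [0,0,0.004]
  delta_rot:
    - [0,0,0]
    - [0,0,0]
    - [0,0,0]

```text
clock: 20.4
tool_pos: [609.9, -302.9, 141.0]
ee_rot: [-3.141, -0.001, 2.971]
contact_force: [-0.5, -0.6, -1.0]
grip_width: 0.214
gripper_force: 55.0
```

Run:
```python
from h import *
st()
```

```text
t 20.4 pos [ 609.9 -302.9  141. ] rot [-3.1411e+00 -1.3000e-03  2.9709e+00] q [ 0.78  0.93 -0.68  1.47  0.65  0.98  1.33] F [-0.5 -0.6 -1. ] T [ 0.03 -0.13  0.01] w 0.214 55.0
```

>>> arm_command:
  slide:
    - [0,0,0.003]
    - [0,0,0.003]
  delta_rot:
    - [0,0,0]
    - [0,0,0]

```text
clock: 20.6
tool_pos: [609.9, -302.8, 140.9]
ee_rot: [-3.141, -0.001, 2.971]
contact_force: [-2.0, -0.4, 5.0]
grip_width: 0.213
gripper_force: 55.0
```

Run:
```python
from h import *
st()
```

```text
t 20.6 pos [ 609.9 -302.8  140.9] rot [-3.1407e+00 -1.2000e-03  2.9708e+00] q [ 0.78  0.93 -0.68  1.47  0.65  0.98  1.33] F [-2.  -0.4  5. ] T [0.17 0.34 0.07] w 0.213 55.0
```

Resting on the stand. Open and then retreat upward.

>>> arm_command:
  slide:
    - [0,0,0]
    - [0,0,0]
    - [0,0,0]
    - [0,0,0]
    - [0,0,0]
    - [0,0,0]
    - [0,0,0]
    - [0,0,0]
  delta_rot:
    - [0,0,0]
    - [0,0,0]
    - [0,0,0]
    - [0,0,0]
    - [0,0,0]
    - [0,0,0]
    - [0,0,0]
    - [0,0,0]
  jaw: 1

```text
clock: 21.4
tool_pos: [609.8, -302.9, 139.7]
ee_rot: [-3.141, -0.002, 2.971]
contact_force: [0.2, 0.5, 0.2]
grip_width: 0.851
gripper_force: 0.0
```

>>> arm_command:
  slide:
    - [0,0,0]
    - [0,0,0]
    - [0,0,-0.03]
    - [0,0,-0.1]
    - [0,0,-0.2]
    - [0,0,-0.35]
    - [0,0,-0.5]
    - [0,0,-0.6]
  delta_rot:
    - [0,0,0]
    - [0,0,0]
    - [0,0,0]
    - [0,0,0]
    - [0,0,0]
    - [0,0,0]
    - [0,0,0]
    - [0,0,0]

```text
clock: 22.2
tool_pos: [610.9, -302.4, 324.5]
ee_rot: [-3.141, 0.004, 2.971]
contact_force: [0.4, -0.3, -0.1]
grip_width: 1.003
gripper_force: 0.0
```

Run:
```python
from h import *
from plant import capture
st()
im={m:np.mean([capture(m).astype(float) for _ in range(3)],0) for m in C}
# compare stand region to the start, gray difference
for m in C:
    a=np.load(f"pics/{m}_avg.npy");x,y=proj(m,[610,-303,60])[0].astype(int)
    d=np.abs(im[m]-a).mean(2)[y-20:y+20,x-20:x+20];print(m,d.mean(),d.max(),np.round(np.median(im[m][y-20:y+20,x-20:x+20]-a[y-20:y+20,x-20:x+20]),1))
# ball now
b,e=tri(S(774,558),T(128,383));print(b,e)
for m in C:
    g=im[m].mean(2);x,y=np.round(proj(m,b)[0]).astype(int);print(m,x,y);w=g[y-8:y+9,x-8:x+9];mk=(w<60);print(mk.sum(),np.array(np.nonzero(mk)).mean(1)[::-1]+[x-8,y-8])
# box: view
o=proj("scene",[500,340,80])[0].astype(int);o2=proj("top",[500,340,80])[0].astype(int)
T2=[]
for m,p in(("scene",o),("top",o2)):
    x0,y0=p[0]-32,p[1]-24;print(m,x0,y0);T2.append(cv2.resize(np.clip(im[m][y0:y0+48,x0:x0+64]*1.5,0,255).astype(np.uint8),(400,300),interpolation=cv2.INTER_CUBIC)[:,:,::-1])
for m in C:
    x,y=proj(m,[610,-303,60])[0].astype(int);T2.append(cv2.resize(np.clip(im[m][y-24:y+24,x-32:x+32]*1.5,0,255).astype(np.uint8),(400,300),interpolation=cv2.INTER_CUBIC)[:,:,::-1])
cv2.imwrite("pics/p1.png",np.vstack([np.hstack(T2[:2]),np.hstack(T2[2:])]))
```

```text
t 22.2 pos [ 610.9 -302.4  324.5] rot [-3.141   0.0037  2.9711] q [ 0.8   0.75 -0.77  1.27  0.52  1.31  1.44] F [ 0.4 -0.3 -0.1] T [ 0.02 -0.18  0.01] w 1.003 0.0
scene 28.21166666666667 75.0 -27.8
top 35.32326388888889 118.27777777777779 -10.3
[456.66879545 339.55922279 155.83061766] 0.40786853546740076
scene 450 275
69 [450.72463768 275.1884058 ]
top 197 244
48 [199.3125     242.10416667]
scene 399 270
top 172 207
```

View pics/p1.png

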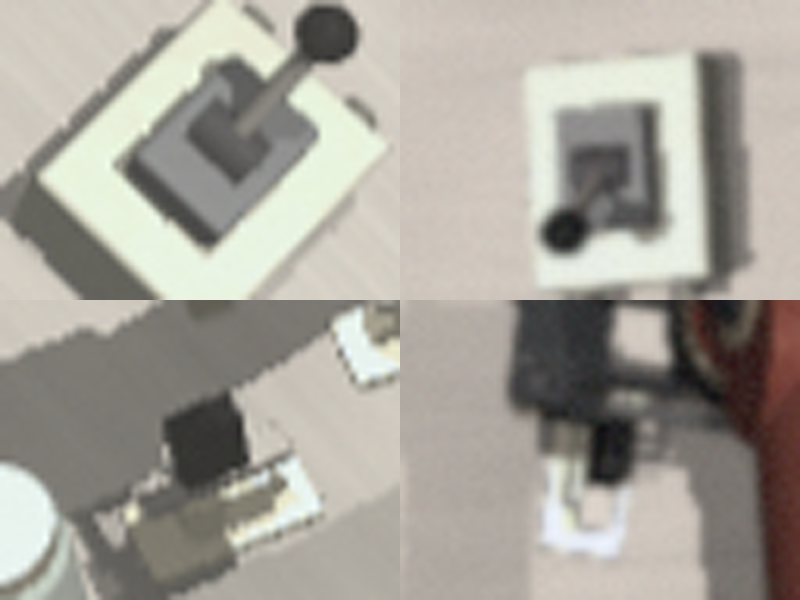

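Run:
```python
from h import *
f=lambda u,v:bp("top",t(u,v,172,207,6.25),60)
P=np.array([f(127,68),f(300,52),f(308,275),f(138,290)]);print(P.round(1))
for i,j in((0,3),(1,2)):d=P[i]-P[j];print("yaw",np.arctan2(d[1],d[0]),np.linalg.norm(d))
b,e=tri(np.array([450.72,275.2]),t(165,229,172,207,6.25));print(b,e)
go([395,336,240],down(np.pi+0.0))
```

```text
[[553.  391.3  60. ]
 [559.5 292.8  60. ]
 [433.1 287.3  60. ]
 [427.2 382.8  60. ]]
yaw 0.06687055065395127 125.99760842511517
yaw 0.04380903768098244 126.5733979933982
[456.50031183 339.73999512 154.38806681] 0.6136643377420512
slide [1.0645 1.9778 0.2651] rot [-3.00e-04 -8.90e-03 -3.41e-01] mm [319.4 593.3  79.5]
```

>>> arm_command:
  slide:
    - [0.5,0.95,0]
    - [0.5,0.95,0]
    - [0.5,0.95,0]
    - [0.5,0.95,0]
    - [0.5,0.95,0]
    - [0.5,0.95,0]
    - [0.5,0.95,0]
  delta_rot:
    - [0,0,-0.1]
    - [0,0,-0.2]
    - [0,0,-0.3]
    - [0,0,-0.4]
    - [0,0,-0.45]
    - [0,0,-0.45]
    - [0,0,-0.45]
  jaw: -1
  force: 20

```text
clock: 23.2
tool_pos: [508.0, 8.4, 319.3]
ee_rot: [3.139, -0.004, -3.08]
contact_force: [-0.4, -0.2, -1.1]
grip_width: 0.45
gripper_force: 0.0
```

Run:
```python
from h import *
st();go([401.5,336.6,280],down(np.pi+0.055))
```

```text
t 23.2 pos [508.    8.4 319.3] rot [ 3.1395 -0.0044 -3.0797] q [ 0.54  0.51 -0.9   1.78  0.45  1.07  1.11] F [-0.4 -0.2 -1.1] T [ 0.09 -0.17  0.02] w 0.45 0.0
slide [0.2862 1.1135 0.1346] rot [ 0.0042 -0.0088  0.0138] mm [ 85.9 334.1  40.4]
```

>>> arm_command:
  slide:
    - [0.28,0.99,0.1]
    - [0.28,0.99,0.1]
    - [0.28,0.99,0.1]
    - [0.28,0.99,0.1]
    - [0.28,0.99,0.1]
    - [0.28,0.99,0.1]
    - [0.28,0.99,0.1]
    - [0.28,0.99,0.1]
  delta_rot:
    - [0,0,0]
    - [0,0,0]
    - [0,0,0]
    - [0,0,0]
    - [0,0,0]
    - [0,0,0]
    - [0,0,0]
    - [0,0,0]

```text
clock: 24.0
tool_pos: [409.0, 296.9, 289.0]
ee_rot: [-3.141, -0.004, -3.082]
contact_force: [-0.7, 0.3, 0.0]
grip_width: 0.004
gripper_force: 0.0
```

Run:
```python
from h import *
st();go([401.5,336.6,219],down(np.pi+0.055))
```

```text
t 24.0 pos [409.  296.9 289. ] rot [-3.141  -0.0043 -3.082 ] q [-0.1   0.53 -0.86  1.84  0.47  1.    0.47] F [-0.7  0.3  0. ] T [-0.05 -0.18  0.01] w 0.004 0.0
slide [0.0161 0.1337 0.2332] rot [-0.0013 -0.0086  0.0093] mm [ 4.8 40.1 70. ]
```

>>> arm_command:
  slide:
    - [0.016,0.134,0]
    - [0.016,0.134,0.05]
    - [0.016,0.134,0.15]
    - [0.016,0.134,0.233]
    - [0.016,0.134,0.233]
    - [0.016,0.134,0.233]
  delta_rot:
    - [0,0,0]
    - [0,0,0]
    - [0,0,0]
    - [0,0,0]
    - [0,0,0]
    - [0,0,0]

```text
clock: 24.6
tool_pos: [404.7, 333.7, 219.9]
ee_rot: [-3.14, -0.003, -3.09]
contact_force: [0.4, 1.0, -0.9]
grip_width: 0.001
gripper_force: 0.0
```

Run:
```python
from h import *
st();go([490,341.5,219],down(np.pi+0.055))
```

```text
t 24.6 pos [404.7 333.7 219.9] rot [-3.1400e+00 -2.5000e-03 -3.0901e+00] q [-0.23  0.64 -0.78  1.87  0.58  0.88  0.32] F [ 0.4  1.  -0.9] T [ 0.06 -0.16 -0.02] w 0.001 0.0
slide [-0.2854  0.0114  0.0023] rot [-0.0032 -0.005  -0.007 ] mm [-85.6   3.4   0.7]
```

>>> arm_command:
  slide:
    - [-0.05,0.011,0]
    - [-0.09,0.011,0]
    - [-0.13,0.011,0]
    - [-0.17,0.011,0]
    - [-0.21,0.011,0]
    - [-0.25,0.011,0]
    - [-0.285,0.011,0]
    - [-0.285,0.011,0]
  delta_rot:
    - [0,0,0]
    - [0,0,0]
    - [0,0,0]
    - [0,0,0]
    - [0,0,0]
    - [0,0,0]
    - [0,0,0]
    - [0,0,0]

```text
clock: 25.4
tool_pos: [490.8, 342.8, 219.5]
ee_rot: [3.142, -0.001, -3.09]
contact_force: [0.4, -0.6, 0.7]
grip_width: 0.005
gripper_force: 0.0
```

Run:
```python
from h import *
st()
```

```text
t 25.4 pos [490.8 342.8 219.5] rot [ 3.1416e+00 -7.0000e-04 -3.0898e+00] q [-0.2   0.74 -0.76  1.66  0.59  0.99  0.45] F [ 0.4 -0.6  0.7] T [ 0.   -0.15 -0.04] w 0.005 0.0
```

>>> arm_command:
  slide:
    - [-0.015,0,0]
    - [-0.03,0,0]
    - [-0.03,0,0]
  delta_rot:
    - [0,0,0]
    - [0,0,0]
    - [0,0,0]

```text
clock: 25.7
tool_pos: [498.0, 343.8, 219.8]
ee_rot: [-3.142, -0.002, -3.087]
contact_force: [-0.5, 0.6, -0.2]
grip_width: 0.003
gripper_force: 0.1
```

Run:
```python
from h import *
from plant import capture
st()
for m in C:
    im=capture(m).mean(2)
    for z in[0]:
        B=np.array([526,343,152]);x,y=np.round(proj(m,B)[0]).astype(int);w=im[y-9:y+10,x-9:x+10];mk=w<50;print(m,(x,y),mk.sum(),(np.array(np.nonzero(mk)).mean(1)[::-1]+[x-9,y-9]) if mk.any() else None)
```

```text
t 25.7 pos [498.  343.8 219.8] rot [-3.1415e+00 -1.8000e-03 -3.0874e+00] q [-0.2   0.74 -0.76  1.64  0.59  1.    0.46] F [-0.5  0.6 -0.2] T [ 0.08 -0.12  0.  ] w 0.003 0.1
scene (np.int64(432), np.int64(293)) 145 [434.08965517 291.51724138]
top (np.int64(197), np.int64(223)) 245 [197.  225.8]
```

>>> arm_command:
  slide:
    - [-0.01,0,0]
    - [-0.02,0,0]
    - [-0.02,0,0]
  delta_rot:
    - [0,0,0]
    - [0,0,0]
    - [0,0,0]

```text
clock: 26.1
tool_pos: [504.1, 344.1, 219.9]
ee_rot: [3.142, -0.001, -3.088]
contact_force: [-0.6, 0.1, 0.2]
grip_width: 0.004
gripper_force: 0.2
```

>>> arm_command:
  slide:
    - [-0.01,0,0]
    - [-0.01,0,0]
    - [-0.01,0,0]
  delta_rot:
    - [0,0,0]
    - [0,0,0]
    - [0,0,0]

```text
clock: 26.4
tool_pos: [506.7, 344.3, 220.0]
ee_rot: [3.142, -0.002, -3.087]
contact_force: [-1.1, -0.4, 0.2]
grip_width: 0.008
gripper_force: 0.5
```

>>> arm_command:
  slide:
    - [-0.008,0,0]
    - [-0.013,0,0]
    - [-0.013,0,0]
  delta_rot:
    - [0,0,0]
    - [0,0,0]
    - [0,0,0]

```text
clock: 26.7
tool_pos: [508.1, 344.5, 219.7]
ee_rot: [-3.14, -0.007, -3.086]
contact_force: [-6.2, -1.3, 1.9]
grip_width: 0.004
gripper_force: 3.4
```

>>> arm_command:
  slide:
    - [-0.01,0,0]
    - [-0.01,0,0]
    - [-0.01,0,0]
  delta_rot:
    - [0,0,0]
    - [0,0,0]
    - [0,0,0]

```text
clock: 27.0
tool_pos: [508.8, 344.7, 219.6]
ee_rot: [-3.138, -0.012, -3.085]
contact_force: [-10.9, -2.4, 5.1]
grip_width: 0.007
gripper_force: 5.5
```

>>> arm_command:
  slide:
    - [0.05,0,0]
    - [0.15,0,0]
    - [0.25,0,0]
    - [0.25,0,-0.15]
    - [0.25,0,-0.3]
    - [0.25,0,-0.3]
    - [0.25,0,-0.3]
  delta_rot:
    - [0,0,0]
    - [0,0,0]
    - [0,0,0]
    - [0,0,0]
    - [0,0,0]
    - [0,0,0]
    - [0,0,0]

```text
clock: 27.7
tool_pos: [439.8, 340.9, 311.3]
ee_rot: [3.14, 0.002, -3.088]
contact_force: [-0.4, 0.4, -0.2]
grip_width: 0.004
gripper_force: 0.0
```

Run:
```python
from h import *
from plant import capture
st()
uv={}
for m in C:
    im=np.mean([capture(m).astype(float) for _ in range(3)],0).mean(2)
    B=np.array([526,343,152]);x,y=np.round(proj(m,B)[0]).astype(int);w=(im[y-11:y+12,x-11:x+12]<60).astype(np.uint8);k,l,s,ce=cv2.connectedComponentsWithStats(w);print(m,(x,y),[(s[i].tolist(),(ce[i]+[x-11,y-11]).round(1)) for i in range(1,k)])
    i=1+np.argmax(s[1:,4]);uv[m]=ce[i]+[x-11,y-11]
print(tri(uv["scene"],uv["top"]))
```

```text
t 27.7 pos [439.8 340.9 311.3] rot [ 3.140e+00  2.200e-03 -3.088e+00] q [-0.17  0.58 -0.85  1.67  0.48  1.11  0.46] F [-0.4  0.4 -0.2] T [ 0.06 -0.09  0.01] w 0.004 0.0
scene (np.int64(432), np.int64(293)) [([6, 0, 17, 17, 185], array([434.2, 291.3])), ([0, 14, 9, 9, 29], array([424.3, 300.1]))]
top (np.int64(197), np.int64(223)) [([8, 6, 7, 7, 36], array([196.9, 221.1])), ([11, 13, 12, 10, 52], array([203.9, 231.5]))]
(array([497.54018688, 338.62927626,  97.69811345]), np.float64(0.6869720675850601))
```

Run:
```python
from h import *
B=bp("top",[196.9,221.1],152);print(B,proj("scene",B)); B2=tri(np.array([424.3,300.1]),np.array([196.9,221.1]));print(B2)
r=(B2[0][0]-456.5);print("travel",r)
```

```text
[531.0373216  343.23991268 152.        ] [[431.00179231 293.91225187]]
(array([539.77171075, 345.71707407, 120.99918066]), np.float64(2.2816496727267292))
travel 83.27171075238982
```

```bash
python3 -c "
from plant import *
print(finish_job())"
```

```text
the job is handed in; nothing more can be done
None
```

I turned the ring clockwise to its stop, set the spanner back on its stand, pushed the pump lever to the end of its swing, and handed the job in at about 28 s; no pass/fail result came back.

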